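# Load the van's spice lift and hold it raised on its cam lever

### The arm

A 6-joint arm with a two-finger parallel gripper is mounted at the origin on the work surface. World frame = base frame: x ahead of the robot, y to its left, z up, the work surface at z = 0. Lengths are in m, angles in rad, forces in N, time in s.
With the tool pointing down it reaches from about 0.275 to 1 m from the base axis. Payload 8.4 kg.
Tool frame: the origin (TCP) lies at the very end of the fingers, on their centre line; the grasp point (between the pads) lies 19 mm behind it; z points along the fingers, y is the line along which they close (so a half turn about z gives the same grasp; the last joint's range is limited). The gripper opens to 85 mm and grips with 20 to 120 N. Pads are 22 mm wide; open, the fingers measure 114 mm over their backs; the gripper's body (76 mm by 85 mm) begins 54 mm behind the grasp point. The pads swing forward as they close: fully open they stand 13 mm farther back than shut.
Start: joints at [-1.181, 0.353, 1.633, -0, 1.155, -0.002], TCP at [0.239, -0.578, 0.231] pointing down, gripper open.
Joint ranges: [-2.63, 2.63], [-0.92, 2.1], [0.06, 2.66], [-1.3, 4.44], [0, 2.69], [-3.02, 3.02]. Speed limits (rad/s): [2.22, 2.22, 2.79, 3.14, 3.14, 3.14].

### API

Orientations are given as a unit quaternion [x, y, z, w].
In Python, from rig import robot gives the robot as it stands. The module is installed in compiled form; this text tells all that it offers.
- The arm moves only by the tool drive_tool, never from a script. Its argument "series" is a list that holds one entry, the list of rows, each a list of 6 numbers: the shift along the tool's x, y, z in mm, then the turn, a rotation vector about the tool's x, y, z in rad. A call has 1 to 10 rows; each row is the pose to reach, as a shift and turn from the pose commanded when the call began, along the tool's axes at that moment; what a row does not reach only later rows make up. A row lasts 1/12 s, in which the tool goes at most 41.7 mm and 7.16 degrees, less where a joint would pass 70% of its speed; a pose out of reach is approached as far as the arm can. A call with a gripper value outside its range is refused whole. "gripper" is the opening, from 0 (shut) to 1 (fully open), set as the call begins (left out, the last holds). The fingers move at their own pace and stop on an object; "squeeze" is the grip in N (left out, the last holds). Time passes only in rows, so rows that repeat a pose let the fingers close. It gives the time, the measured TCP pose, the force, the opening and the grip force at its end, in the units of the state.
- robot.get_obs(): the state, without advancing time (a new reading comes with each control period).
- robot.capture(name): name is "side" or "top" or "wrist"; returns a dict with "image" (480x640x3 uint8, red, green, blue), "camera_matrix" (3x3 intrinsics, pixels), "k1" (the pictures are not rectified: a ray, as slopes to the right and down, at radius r is drawn at 1 + k1 r^2 times it, then the intrinsics apply), "T" (4x4, takes a point from camera to world coordinates); the wrist camera has in their place "T_tool_cam" (4x4, takes a point from camera to tool coordinates, whose origin is the TCP and whose axes are the flange's). Camera axes: x right, y down, z forward; pixel columns grow to the right and rows downward; lengths in m; the calibration is good to about 2 mm. A picture is of the moment at which its call begins: read the wrist's pose just before it. There is no depth.
- robot.job_done(): hands the job in; it is judged then, once.
The state is a dict: "time": time; "joints": joint angles; "dq": joint speeds; "joint_torque": joint torques, N m; "ee_pos": TCP position; "tool_rot": TCP orientation; "force": force on the tool from outside, world axes, zero at the start; "moment": the same for the moment, N m; "finger_gap": finger opening in m; "grasp_force": force on a finger pad.
Only numpy, scipy, OpenCV 4.12 (cv2) and the standard library are available. Lean on these libraries where they do the work, as an engineer would, in place of code of your own. Each camera call takes 0.05 s, during which the arm holds its last target. There are 200 camera calls.

### The job

Set up the spice lift for cooking: put the blue-capped tin into the blue-ringed well and the yellow-capped tin into the yellow-ringed well (either first), upright and fully down, and let go of each. Then take the cam lever by its black handle bar, swing it up to the cam's highest lift, where the lever stands straight up, and hold it there: finish still holding the handle, because the lever springs back and I want to slip in the locking pin. Leave the other things on the counter where they are and do not press the red button, which drops the counter's leg.

Things in the scene. Friction and masses are not known exactly. Their poses are not given: they have to be found in the camera images.
- tin_blue: Steel spice tin with blue cap and band, a plain cylinder of diameter 32 and height 75 mm, about 80 g, standing on the counter. Origin at the centre of its underside, z up through the cap.
- tin_yellow: Steel spice tin with yellow cap and band, otherwise the same as the blue one. Origin at the centre of its underside, z up.
- rack: Spice lift: fixed aluminium base 110 x 150 x 8 mm with two end cheeks 86 mm high; origin at the centre of its underside on the counter. y: along the row of wells and the cam shaft (lever outside the -y end); x: away from the robot (yaw up to 0.3 rad). On it rides a wooden block 64 (x) x 120 (y) x 50 mm, top 95 mm above the counter with the lever down.
- well_blue (a point): Centre of the mouth, on the block's top face, of the well ringed in blue. Round bore of diameter 35 mm, 36 mm deep, chamfered 2 mm; 28 mm from the block's middle towards +y of the rack. It rises with the block. A seated tin stands 39 mm proud.
- well_yellow (a point): The same for the well ringed in yellow, 28 mm towards -y of the rack.
- pivot (a point): Point on the cam shaft's axis (which lies along the rack's y axis), 33 mm above the counter, in the plane in which the middle of the handle bar moves.
- grip: Lever handle: black round bar, diameter 18, length 68 mm, along the rack's y, a sleeve spinning freely on its pin (its own x, z axes spin). Origin at its middle, 115 mm from point pivot. The steel arm (14 x 8 mm) joins its rack +y end, 41 mm from the middle. Lever down: robot's side of the shaft, axis 53 mm above the counter, free all round. Upright: 148 mm, straight over the shaft.
- lever (a joint): Cam lever angle, rad. 0: down at its stop, arm towards the rack's -x, 0.17 rad above level. Grows as the handle swings up about the shaft and over towards the rack's +x. 1.40: upright, the cam's highest lift. It can go on to 1.9, where the block sinks again. A spring always draws it back to 0 (2 to 4 N at the handle); let go, it falls back.
- lift (a joint): Height of the block above its low position, m: 0 with the lever down, 0.0149 at the cam's highest lift.
- leg_button (a joint): Travel of the red push button in its black housing that releases the counter's leg; 0 up, 0.006 pressed. Not to be pressed.
- colander: Bystander: red plastic colander, 200 mm across, 90 mm high. Origin under its centre.
- fork: Bystander: flat steel camping fork, 180 mm long, lying on the counter. Origin near its middle.
- spoon: Bystander: steel camping spoon, 160 mm long, lying on the counter. Origin near its middle.
- ramekin: Bystander: white ceramic ramekin, 84 mm across, 45 mm high. Origin under its centre.
- jar: Bystander: closed glass jar, 68 mm across, 115 mm high. Origin under its centre.
- mug: Bystander: green camping mug, 80 mm across, 80 mm high, handle at its +y. Origin under its centre.
Not all that is in view belongs to the job. What is shaped like the tin_blue but white is not meant.

How it is judged:
On the way, in this order (a step that is already met when the one before it is completed fails the run):
1. one tin stands at the bottom of the well of its colour, let go (((horizontal distance between tin_blue and well_blue below 0.005 m and z of tin_blue in the frame of well_blue between -0.04 and -0.033 m and angle between tin_blue's own z axis and vertical below 0.12 rad and contact force between the fingers and tin_blue below 0.1 N) or (horizontal distance between tin_yellow and well_yellow below 0.005 m and z of tin_yellow in the frame of well_yellow between -0.04 and -0.033 m and angle between tin_yellow's own z axis and vertical below 0.12 rad and contact force between the fingers and tin_yellow below 0.1 N))), for 0.2 s.
2. both tins stand at the bottom of the wells of their colours, let go, the lever still down (horizontal distance between tin_blue and well_blue below 0.005 m and z of tin_blue in the frame of well_blue between -0.04 and -0.033 m and angle between each of tin_blue, tin_yellow's own z axis and vertical below 0.12 rad and contact force between the fingers and tin_blue below 0.1 N and horizontal distance between tin_yellow and well_yellow below 0.005 m and z of tin_yellow in the frame of well_yellow between -0.04 and -0.033 m and contact force between the fingers and tin_yellow below 0.1 N and value of joint lever below 0.8 rad), for 0.2 s.
3. the lever is held by its handle at the highest lift (value of joint lever between 1.28 and 1.52 rad and contact force between the fingers and grip above 1 N), for 0.3 s.
At the end, for the whole second after the job is handed in: Tins upright (0.12 rad), at the bottom (3 mm) and centred (5 mm) in the wells of their colours, untouched by the fingers; lever still, within 0.12 rad of upright (1.28 to 1.52), block raised 14 mm or more, fingers on the handle bar with over 1 N (all of step 3 and horizontal distance between tin_blue and well_blue below 0.005 m and z of tin_blue in the frame of well_blue between -0.04 and -0.033 m and angle between each of tin_blue, tin_yellow's own z axis and vertical below 0.12 rad and contact force between the fingers and tin_blue below 0.1 N and horizontal distance between tin_yellow and well_yellow below 0.005 m and z of tin_yellow in the frame of well_yellow between -0.04 and -0.033 m and contact force between the fingers and tin_yellow below 0.1 N and value of joint lift above 0.014 m and velocity of joint lever between -0.1 and 0.1 rad/s); the arm keeps its last pose, push and grip.
It fails at once if a bystander is moved by more than 20 mm (distance of any of colander, fork, spoon, ramekin, jar, mug from where it was at the start of the episode above 0.02 m).
It fails at once if the leg-release button is pressed (value of joint leg_button above 0.003 m).
It also fails if it takes over 64 s, if anything falls off the work surface, if the arm or the gripper's body presses on something with over 40 N, if the wrist force passes 120 N, or if a joint passes its speed limit or range.

## Working session

There is one attempt and no reset: what is moved stays moved. The work goes in short steps, Python scripts to look and compute and a tool call to move; the robot and the scene stay as the last step left them, time stands still between calls to the robot, and variables do not carry over. Pictures are saved under pics/ and viewed, at most 10 in all, crops included, and the job is handed in when it is done.

Besides the shell and the picture viewer there is one more tool, called after "Emit:" as name(argument=value, ...) on one line, values as JSON. drive_tool: Moves the arm, as the interface text tells. Its arguments: {"type":"object","properties":{"series":{"type":"array","items":{"type":"array","items":{"type":"array","items":{"type":"number"}}}},"gripper":{"type":"number"},"squeeze":{"type":"number"}},"required":["series"]}

```bash
mkdir -p pics; ls; cat > h.py <<'E'
import numpy as np, cv2
from rig import robot
from scipy.spatial.transform import Rotation as R
def cap(name):
    o=robot.get_obs(); c=robot.capture(name)
    if 'T' in c: T=np.array(c['T'])
    else:
        W=np.eye(4); W[:3,:3]=R.from_quat(o['tool_rot']).as_matrix(); W[:3,3]=o['ee_pos']
        T=W@np.array(c['T_tool_cam'])
    return np.array(c['image']),np.array(c['camera_matrix']),float(c['k1']),T
def ray(uv,K,k1,T):
    d=np.linalg.inv(K)@np.array([uv[0],uv[1],1.]); p=d[:2].copy(); q=p.copy()
    for _ in range(30): q=p/(1+k1*(q@q))
    v=T[:3,:3]@np.array([q[0],q[1],1.]); return T[:3,3],v
def onplane(uv,z,C):
    o,v=ray(uv,*C); return o+v*(z-o[2])/v[2]
def proj(P,C):
    K,k1,T=C; p=np.linalg.inv(T)@np.append(P,1); s=p[:2]/p[2]; s=s*(1+k1*(s@s)); return (K@np.append(s,1))[:2]
def save(n,img): cv2.imwrite('pics/'+n+'.png',img[...,::-1])
def blobs(img,lo,hi,amin=40):
    hsv=cv2.cvtColor(img,cv2.COLOR_RGB2HSV); m=cv2.inRange(hsv,np.array(lo),np.array(hi))
    n,l,s,c=cv2.connectedComponentsWithStats(m)
    return [(s[i,4],c[i].round(1).tolist(),s[i,:4].tolist()) for i in range(1,n) if s[i,4]>=amin],l
E
python3 - <<'E'
from h import *
o=robot.get_obs(); print(o)
for n in('top','side'):
    im,K,k1,T=cap(n); save(n,im); print(n,K.round(1).tolist(),k1,T.round(3).tolist())
    print('blue',blobs(im,(100,120,50),(130,255,255))[0]); print('yel',blobs(im,(20,120,80),(35,255,255))[0])
E
```

```text
pics
{'time': 0.0, 'joints': array([-1.18138978e+00,  3.53645809e-01,  1.63415464e+00, -2.03267792e-05,
        1.15519684e+00, -2.41162841e-03]), 'dq': array([-0.00130137, -0.00049692, -0.00123638, -0.00082702,  0.00024611,
       -0.00103787]), 'joint_torque': array([-3.76523210e-03, -6.05255699e+01, -3.42068195e+01, -2.46053469e-04,
        9.48456698e-03,  7.33028128e-05]), 'ee_pos': array([ 0.23847083, -0.57718965,  0.23055437]), 'tool_rot': array([ 9.80870072e-01,  1.94662296e-01, -1.44172343e-04, -6.87424552e-04]), 'force': array([0.87151769, 0.02334239, 0.19771133]), 'moment': array([-0.04376353,  0.0054282 , -0.00390063]), 'grasp_force': 0.0, 'finger_gap': 0.08529730857256514}
top [[456.1, 0.0, 327.8], [0.0, 456.1, 244.5], [0.0, 0.0, 1.0]] -0.0874086137704741 [[-0.021, -0.998, 0.054, 0.465], [-1.0, 0.02, -0.004, -0.007], [0.003, -0.054, -0.999, 1.072], [0.0, 0.0, 0.0, 1.0]]
blue [(np.int32(161), [287.2, 222.7], [276, 211, 24, 24]), (np.int32(169), [166.9, 239.6], [160, 233, 15, 14]), (np.int32(749), [68.4, 317.7], [32, 297, 56, 59]), (np.int32(1636), [5.9, 367.0], [0, 299, 2
[... 453 characters left out ...]
17])]
yel [(np.int32(272), [312.1, 215.5], [300, 203, 26, 26]), (np.int32(176), [225.9, 255.9], [219, 249, 15, 15]), (np.int32(560), [604.9, 337.7], [591, 325, 28, 27])]
side [[496.8, 0.0, 325.8], [0.0, 496.8, 239.3], [0.0, 0.0, 1.0]] -0.12246986450271011 [[-0.789, -0.44, 0.428, 0.053], [-0.614, 0.545, -0.571, 0.566], [0.018, -0.713, -0.701, 0.812], [0.0, 0.0, 0.0, 1.0]]
blue [(np.int32(69), [599.3, 181.5], [594, 176, 13, 13]), (np.int32(143), [269.2, 249.2], [257, 240, 26, 19]), (np.int32(227), [177.4, 351.6], [169, 344, 19, 16]), (np.int32(2911), [56.8, 461.6], [1, 430, 108, 50])]
yel [(np.int32(180), [281.7, 231.6], [269, 223, 26, 18]), (np.int32(184), [247.4, 314.8], [239, 308, 17, 15])]
```

View pics/top.png

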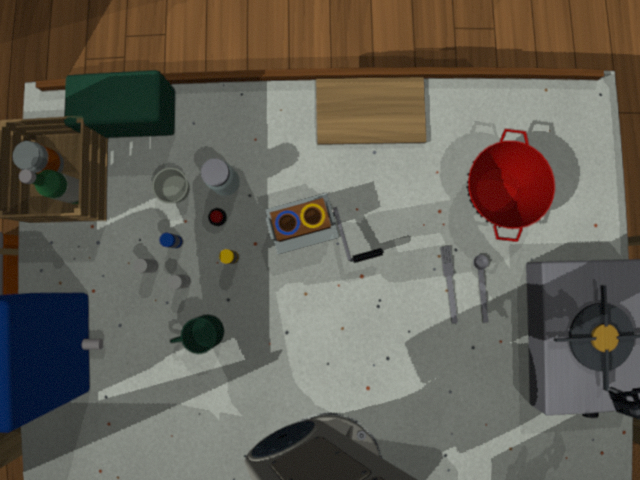

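View pics/side.png

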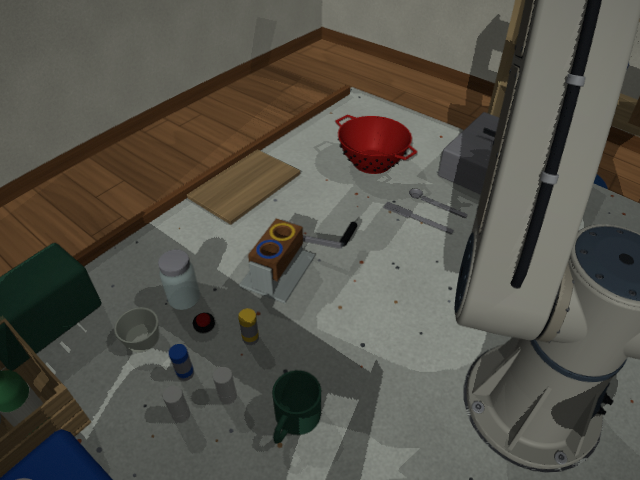

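The top view shows these candidates. The blue tin is at (167,240) and the yellow tin at (226,256). The white decoys are at about (150,265) and (182,281), so I won't use them. The blue well is at (287,223), the yellow well at (313,215), the black handle at (367,255) and the red button at (217,217). The side view agrees: blue tin (178,352), yellow tin (247,315), decoys (175,400) and (223,380).

```bash
python3 - <<'E'
from h import *
C={};I={}
for n in('top','side'):
    im,K,k1,T=cap(n); C[n]=(K,k1,T); I[n]=im
def tri(a,b):
    o1,v1=ray(a,*C['top']);o2,v2=ray(b,*C['side']); v1/=np.linalg.norm(v1);v2/=np.linalg.norm(v2)
    s=np.linalg.lstsq(np.c_[v1,-v2],o2-o1,rcond=None)[0]; p,q=o1+s[0]*v1,o2+s[1]*v2
    return ((p+q)/2).round(4),np.linalg.norm(p-q).round(4)
def hullc(im,lo,hi,box):
    x,y,w,h=box; hsv=cv2.cvtColor(im,cv2.COLOR_RGB2HSV); m=cv2.inRange(hsv,np.array(lo),np.array(hi)); z=np.zeros_like(m); z[y:y+h,x:x+w]=m[y:y+h,x:x+w]
    p=cv2.findNonZero(z); return cv2.fitEllipse(cv2.convexHull(p)),cv2.boundingRect(p)
B=((100,100,40),(130,255,255));Y=((20,110,60),(35,255,255))
wb=hullc(I['top'],*B,(270,205,35,35));wy=hullc(I['top'],*Y,(295,198,35,35))
sb=hullc(I['side'],*B,(250,235,40,28));sy=hullc(I['side'],*Y,(262,218,40,28))
print(wb,wy,sb,sy)
Wb=onplane(wb[0][0],.095,C['top']);Wy=onplane(wy[0][0],.095,C['top']);print('wells',Wb,Wy,np.linalg.norm(Wb-Wy)); print(tri(wb[0][0],sb[0][0]),tri(wy[0][0],sy[0][0]))
d=Wb-Wy; print('yaw',np.arctan2(-d[0],d[1]))
tb=hullc(I['top'],*B,(155,228,25,25));ty=hullc(I['top'],*Y,(214,244,25,25))
print('tins bbox',tb,ty)
for c,s in((tb,(177.4,351.6)),(ty,(247.4,314.8))): print(onplane(c[0][0],.075,C['top']))
print('btn',onplane((217,217),.02,C['top']))
hsv=cv2.cvtColor(I['top'],cv2.COLOR_RGB2HSV); m=np.zeros((480,640),np.uint8); m[240:272,345:390]=(hsv[240:272,345:390,2]<45)*255
p=cv2.findNonZero(m); r=cv2.minAreaRect(p); print(r,len(p)); print('grip',onplane(r[0],.053,C['top']))
bx=cv2.boxPoints(r); print([onplane(q,.053,C['top']).round(3).tolist() for q in bx])
vis=np.hstack([cv2.resize(I['top'][190:290,130:230],(390,390),interpolation=2),cv2.resize(I['top'][190:290,295:395],(390,390),interpolation=2)]); save('crop1',vis)
E
```

```text
(((287.10302734375, 222.29505920410156), (23.849550247192383, 24.166154861450195), 75.42396545410156), (275, 211, 25, 24)) (((312.2518615722656, 215.41502380371094), (25.13910484313965, 25.282400131225586), 51.910614013671875), (300, 203, 26, 26)) (((269.0129699707031, 248.86549377441406), (18.413633346557617, 26.0750789642334), 83.98542022705078), (257, 240, 26, 19)) (((281.8348388671875, 231.4068145751953), (17.69276237487793, 25.739410400390625), 87.87918853759766), (269, 223, 26, 18))
wells [0.56759621 0.07542169 0.095     ] [0.5813477  0.02103367 0.095     ] 0.05609956098452072
(array([0.5669, 0.0749, 0.0918]), np.float64(0.0027)) (array([0.5806, 0.0203, 0.092 ]), np.float64(0.0028))
yaw 0.24765033451576596
tins bbox (((169.95111083984375, 240.40589904785156), (15.153287887573242, 22.439924240112305), 102.19254302978516), (160, 233, 20, 15)) (((226.1775360107422, 255.8249053955078), (14.898515701293945, 15.294571876525879), 146.08349609375), (219, 249, 15, 15))
[0.5352463  0.33751439 0.075     ]
[0.49873342 0.21218092 0.075     ]
btn [0.59141633 0.24512987 0.02      ]
((367.09429931640625, 254.83021545410156), (6.868027210235596, 31.318206787109375), 74.05460357666016) 198
grip [ 0.49532992 -0.09868731  0.053     ]
[[0.494, -0.063, 0.053], [0.512, -0.131, 0.053], [0.497, -0.135, 0.053], [0.479, -0.067, 0.053]]
```

View pics/crop1.png

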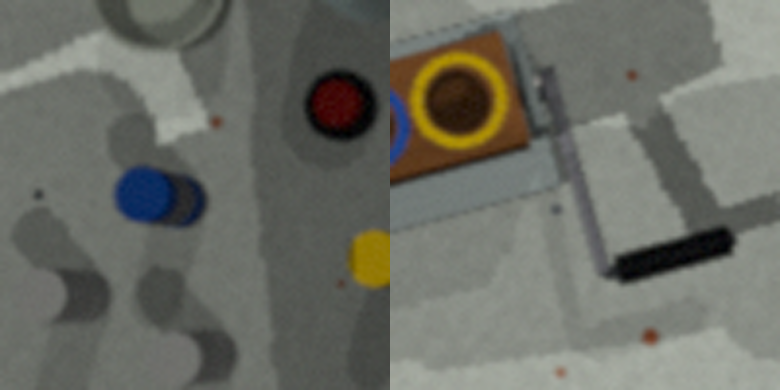

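The crop confirms the blue and yellow tins by their caps. The decoys are white, and the button and handle are where I measured them. I'm setting out now.

Emit:
drive_tool(series=[[[27,-31,2,0,0,-0.07],[54,-62,4,0,0,-0.14],[81,-94,6,0,0,-0.21],[108,-126,8,0,0,-0.28],[135,-157,10,0,0,-0.35],[162,-189,12,0,0,-0.42],[189,-220,14,0,0,-0.49],[216,-252,16,0,0,-0.56],[243,-283,18,0,0,-0.63],[270,-315,20,0,0,-0.7]]], gripper=0.65, squeeze=40)

```text
time: 1.03
ee_pos: [0.368, -0.1819, 0.2114]
tool_rot: [0.854, 0.52, 0.0, 0.0]
force: [0.6, 0.3, -0.0]
finger_gap: 0.0557
grasp_force: 0.0
```

```bash
cat >> h.py <<'E'
def to(P,yaw=1.819):
    o=robot.get_obs(); M=R.from_quat(o['tool_rot']).as_matrix()
    Mt=np.c_[[np.cos(yaw),np.sin(yaw),0],[np.sin(yaw),-np.cos(yaw),0],[0,0,-1]]
    d=M.T@(np.array(P)-o['ee_pos'])*1000; r=R.from_matrix(M.T@Mt).as_rotvec()
    print('t',o['time'],'pos',np.round(o['ee_pos'],4),'gap',round(o['finger_gap'],4),'F',np.round(o['force'],1),'dq',abs(o['dq']).max().round(3)); print('go',d.round(1),r.round(3))
E
python3 -c "
from h import *
print(robot.capture('wrist')['T_tool_cam'])
to([.4987,.212,.19])"
```

```text
[[ 1.71165003e-03 -9.45355650e-01 -3.26036447e-01  8.36509994e-02]
 [ 9.99998535e-01  1.61540584e-03  5.65932087e-04 -3.11370360e-04]
 [-8.32591370e-06 -3.26036939e-01  9.45357030e-01 -1.42379265e-01]
 [ 0.00000000e+00  0.00000000e+00  0.00000000e+00  1.00000000e+00]]
t 1.0833 pos [ 0.3692 -0.1757  0.2108] gap 0.0556 F [-1.   3.5 -1.2] dq 0.125
go [404.3 -59.4  22.3] [-0.    -0.004 -0.717]
```

Emit:
drive_tool(series=[[[40,-6,2,0,0,-0.07],[80,-12,4,0,0,-0.14],[120,-18,6,0,0,-0.21],[160,-24,8,0,0,-0.28],[200,-30,11,0,0,-0.35],[240,-36,13,0,0,-0.42],[280,-42,15,0,0,-0.49],[320,-48,18,0,0,-0.56],[360,-54,20,0,0,-0.64],[400,-59,22,0,0,-0.717]]])

```text
time: 1.92
ee_pos: [0.4999, 0.2007, 0.1891]
tool_rot: [0.616, 0.787, -0.0, -0.0]
force: [1.1, -0.7, -0.6]
finger_gap: 0.0551
grasp_force: 0.0
```

Emit:
drive_tool(series=[[[0,0,0,0,0,0],[0,0,0,0,0,0],[0,0,0,0,0,0]]])

```text
time: 2.17
ee_pos: [0.4993, 0.1983, 0.1888]
tool_rot: [0.618, 0.786, -0.001, -0.0]
force: [0.2, -0.1, -0.9]
finger_gap: 0.0553
grasp_force: 0.0
```

```bash
cat >> h.py <<'E'
def cen(im,lo,hi,amin=300):
    out=[]
    hsv=cv2.cvtColor(im,cv2.COLOR_RGB2HSV); m=cv2.inRange(hsv,np.array(lo),np.array(hi))
    for c in cv2.findContours(m,cv2.RETR_EXTERNAL,cv2.CHAIN_APPROX_NONE)[0]:
        if cv2.contourArea(c)>amin: out.append((cv2.contourArea(c),cv2.fitEllipse(c),cv2.boundingRect(c)))
    return out
B=((100,100,40),(130,255,255));Y=((20,110,60),(35,255,255))
E
python3 - <<'E'
from h import *
to([.4987,.212,.05])
im,K,k1,T=cap('wrist'); save('w1',im)
for n,c in(('Y',Y),('B',B)):
    for a,e,b in cen(im,*c): print(n,a,e,b,onplane(e[0],.075,(K,k1,T)).round(4))
C=cap('top'); print('blue top',onplane((166.9,239.6),.075,C[1:]))
E
```

```text
t 2.1667 pos [0.4993 0.1983 0.1888] gap 0.0553 F [ 0.2 -0.1 -0.9] dq 0.025
go [ 13.5   2.9 138.8] [-0.001  0.    -0.01 ]
Y 1543.0 ((324.7974853515625, 212.89663696289062), (43.0051155090332, 45.73309326171875), 1.090717077255249) (303, 190, 44, 47) [0.4959 0.2151 0.075 ]
B 2617.0 ((367.0196533203125, 401.10919189453125), (51.4801139831543, 64.76007843017578), 84.81260681152344) (335, 375, 65, 53) [0.5727 0.0586 0.075 ]
B 2494.0 ((433.93768310546875, 29.594694137573242), (50.66343688964844, 62.8350715637207), 35.566497802734375) (406, 0, 57, 60) [0.5337 0.3454 0.075 ]
blue top [0.53717736 0.34440411 0.075     ]
```

View pics/w1.png

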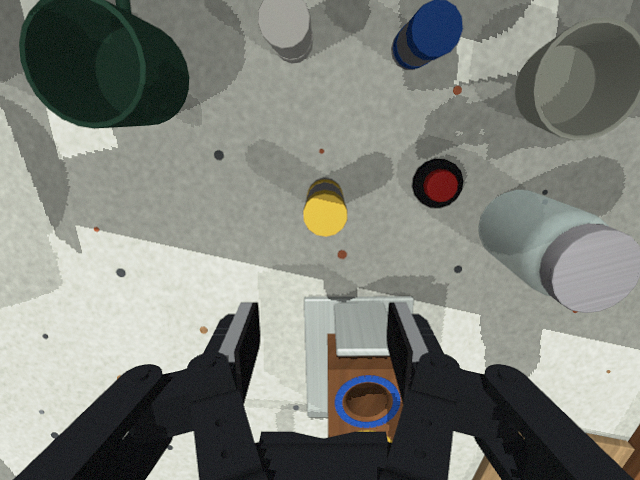

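The wrist view shows the yellow cap at (325,213), the blue cap at (434,30), the button at (440,185) and the blue well at (367,401). Its positions agree with the top camera to within about 3 mm. Descending on the yellow tin.

Emit:
drive_tool(series=[[[5,0.5,20,0,0,-0.01],[10,1,45,0,0,-0.01],[16,1.5,75,0,0,-0.01],[16,1.5,105,0,0,-0.01],[16,1.5,125,0,0,-0.01],[16,1.5,138,0,0,-0.01],[16,1.5,143,0,0,-0.01],[16,1.5,143,0,0,-0.01],[16,1.5,143,0,0,-0.01]]])

```text
time: 3.02
ee_pos: [0.4979, 0.2139, 0.047]
tool_rot: [0.615, 0.789, 0.0, 0.0]
force: [-0.0, -0.5, -0.3]
finger_gap: 0.0554
grasp_force: 0.0
```

Emit:
drive_tool(series=[[[0,0,0,0,0,0],[0,0,0,0,0,0],[0,0,0,0,0,0],[0,0,0,0,0,0],[0,0,0,0,0,0],[0,0,0,0,0,0]]], gripper=0, squeeze=40)

```text
time: 3.52
ee_pos: [0.4983, 0.2147, 0.0475]
tool_rot: [0.614, 0.789, 0.001, 0.001]
force: [-0.5, -0.5, 7.3]
finger_gap: 0.0311
grasp_force: 39.1
```

```bash
python3 - <<'E'
from h import *
o=robot.get_obs(); print(o['grasp_force'])
to([.5813,.021,.16])
im,K,k1,T=cap('wrist'); save('w2',im)
for a,e,b in cen(im,*Y): print(a,e,b,onplane(e[0],.075,(K,k1,T)).round(4))
E
```

```text
39.129937291145325
t 3.5167 pos [0.4983 0.2147 0.0475] gap 0.0311 F [-0.5 -0.5  7.3] dq 0.001
go [-208.1   33.1 -112.4] [ 0.002 -0.    -0.   ]
6130.5 ((323.0552978515625, 344.0507507324219), (84.94738006591797, 92.06681823730469), 179.50100708007812) (281, 298, 85, 92) [0.4969 0.2185 0.075 ]
554.5 ((321.4375305175781, 297.5293273925781), (64.96846771240234, 80.90747833251953), 178.12696838378906) (291, 255, 61, 32) [0.4916 0.237  0.075 ]
```

Emit:
drive_tool(series=[[[0,0,-35,0,0,0],[0,0,-70,0,0,0],[-10,1,-100,0,0,0],[-40,5,-112,0,0,0],[-80,10,-115,0,0,0],[-120,15,-115,0,0,0],[-160,20,-115,0,0,0],[-200,25,-115,0,0,0],[-240,30,-115,0,0,0],[-270,33,-115,0,0,0]]])

```text
time: 4.4
ee_pos: [0.5968, -0.0421, 0.162]
tool_rot: [0.614, 0.789, 0.0, 0.001]
force: [1.4, -0.8, 0.1]
finger_gap: 0.0311
grasp_force: 39.9
```

Emit:
drive_tool(series=[[[0,0,0,0,0,0],[0,0,0,0,0,0],[0,0,0,0,0,0]]])

```text
time: 4.65
ee_pos: [0.5954, -0.0389, 0.1614]
tool_rot: [0.614, 0.789, 0.0, -0.0]
force: [-0.1, 0.3, -0.4]
finger_gap: 0.0307
grasp_force: 39.9
```

```bash
cat >> h.py <<'E'
def heldoff(ztop,col):
    """cap centre in tool x,y (mm) from lower edge and sides of the cap; ztop = cap height above TCP"""
    im,K,k1,T=cap('wrist'); o=robot.get_obs(); M=R.from_quat(o['tool_rot']).as_matrix()
    c=max(cen(im,*col),key=lambda t:t[0]); x,y,w,h=c[2]
    f=lambda uv:(M.T@(onplane(uv,o['ee_pos'][2]+ztop,(K,k1,T))-o['ee_pos'])*1000)[:2]
    lo=f((x+w/2-.5,y+h-.5)); L=f((x,y+h-w*.45)); Rr=f((x+w,y+h-w*.45))
    print('held cap: centre x',lo[0].round(1)+16,'y',(L[1]+Rr[1]).round(1)/2,'width',abs(L[1]-Rr[1]).round(1)); return im,(K,k1,T)
E
python3 - <<'E'
from h import *
to([.5813,.021,.108])
im,C=heldoff(.0275,Y); save('w3',im)
for n,c in(('Y',Y),('B',B)):
    for a,e,b in cen(im,*c): print(n,a,e,b,onplane(e[0],.095,C).round(4))
E
```

```text
t 4.65 pos [ 0.5954 -0.0389  0.1614] gap 0.0307 F [-0.1  0.3 -0.4] dq 0.023
go [61.5  1.1 53.4] [-0.    -0.    -0.001]
held cap: centre x 72.5 y -0.7 width 29.7
Y 6097.0 ((323.14263916015625, 343.8428955078125), (84.48202514648438, 92.07219696044922), 178.930419921875) (282, 298, 84, 92) [ 0.6101 -0.098   0.095 ]
Y 559.5 ((321.5935974121094, 298.372314453125), (65.49636840820312, 83.38480377197266), 177.24465942382812) (291, 254, 62, 33) [ 0.6007 -0.0652  0.095 ]
Y 7067.5 ((321.7054443359375, 155.0323028564453), (94.09093475341797, 95.66287231445312), 175.8121795654297) (274, 107, 96, 97) [0.5788 0.0218 0.095 ]
B 2725.0 ((321.54071044921875, 45.60106658935547), (97.55162811279297, 101.37397003173828), 179.84251403808594) (270, 0, 104, 101) [0.5652 0.0751 0.095 ]
```

View pics/w3.png

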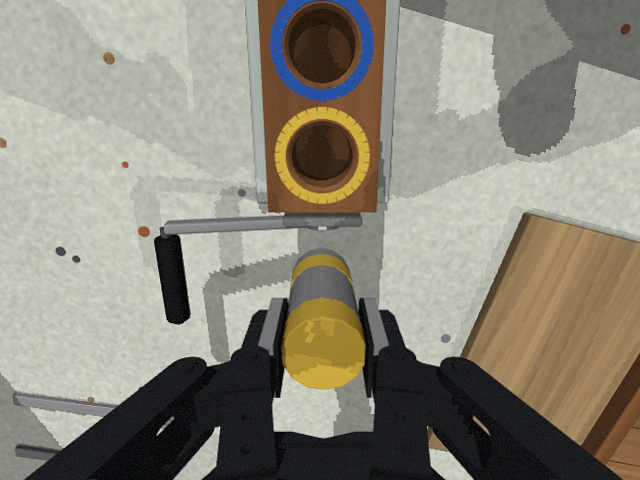

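The wrist view shows the yellow ring at (322,155), the blue ring at (321,46), the handle at (172,280), and the tin held upright at (323,344). The wells agree with the top camera to about 2.5 mm. My helper picked the ring instead of the held cap, so I'll fix that and compute the relative offset.

```bash
sed -i 's/key=lambda t:t\[0\])/key=lambda t:t[2][1]+t[2][3])/' h.py; python3 - <<'E'
from h import *
im,C=heldoff(.0275,Y); print(C[0][0,2],C[0][1,2])
o=robot.get_obs(); M=R.from_quat(o['tool_rot']).as_matrix()
for a,e,b in cen(im,*Y):
    print(e[0],'tool xy at z.095',(M.T@(onplane(e[0],.095,C)-o['ee_pos'])*1000).round(1))
# tilt check: lower band silhouette centre at tin bottom
E
```

```text
held cap: centre x -0.8999999999999986 y -0.1 width 31.3
323.0149683732516 241.01112291972487
(323.11529541015625, 343.85125732421875) tool xy at z.095 [-61.2  -0.4  66.3]
(321.6086730957031, 298.0063171386719) tool xy at z.095 [-26.8  -1.4  66.3]
(321.7355651855469, 156.0125274658203) tool xy at z.095 [62.1 -1.3 66.4]
```

Emit:
drive_tool(series=[[[20,0,0,0,0,0],[42,0,0,0,0,0],[57,-0.5,0,0,0,0],[62.5,-0.5,2,0,0,0],[62.5,-0.5,8,0,0,0],[62.5,-0.5,13,0,0,0],[62.5,-0.5,16,0,0,0],[62.5,-0.5,19,0,0,0],[62.5,-0.5,22,0,0,0],[62.5,-0.5,24,0,0,0]]])

```text
time: 5.58
ee_pos: [0.5799, 0.0207, 0.1367]
tool_rot: [0.615, 0.789, -0.0, -0.0]
force: [0.8, 0.1, -0.5]
finger_gap: 0.0311
grasp_force: 39.9
```

Emit:
drive_tool(series=[[[0,0,1,0,0,0],[0,0,2,0,0,0],[0,0,2,0,0,0]]])

```text
time: 5.83
ee_pos: [0.58, 0.0211, 0.1352]
tool_rot: [0.614, 0.789, -0.0, -0.0]
force: [-0.2, -0.7, -0.2]
finger_gap: 0.0306
grasp_force: 39.9
```

It has entered the well without resistance, so I'll continue down.

Emit:
drive_tool(series=[[[0,0,4,0,0,0],[0,0,8,0,0,0],[0,0,12,0,0,0],[0,0,16,0,0,0],[0,0,20,0,0,0],[0,0,23,0,0,0],[0,0,25,0,0,0],[0,0,26.5,0,0,0],[0,0,27.5,0,0,0],[0,0,28,0,0,0]]])

```text
time: 6.67
ee_pos: [0.58, 0.0213, 0.1072]
tool_rot: [0.614, 0.789, 0.0, -0.0]
force: [0.3, -1.3, -1.3]
finger_gap: 0.0309
grasp_force: 39.9
```

Emit:
drive_tool(series=[[[0,0,0.5,0,0,0],[0,0,1,0,0,0],[0,0,1,0,0,0]]])

```text
time: 6.92
ee_pos: [0.5801, 0.0213, 0.1065]
tool_rot: [0.614, 0.789, 0.0, 0.0]
force: [-1.3, -0.6, 0.4]
finger_gap: 0.0309
grasp_force: 40.0
```

Emit:
drive_tool(series=[[[0,0,0.5,0,0,0],[0,0,1,0,0,0],[0,0,1.3,0,0,0]]])

```text
time: 7.17
ee_pos: [0.5802, 0.0212, 0.1059]
tool_rot: [0.614, 0.789, 0.0, 0.0]
force: [-3.4, -0.7, 13.2]
finger_gap: 0.0309
grasp_force: 41.2
```

Emit:
drive_tool(series=[[[0,0,0,0,0,0],[0,0,0,0,0,0],[0,0,0,0,0,0],[0,0,0,0,0,0],[0,0,-20,0,0,0],[0,0,-50,0,0,0],[0,0,-85,0,0,0]]], gripper=0.65)

```text
time: 7.75
ee_pos: [0.5785, 0.0212, 0.1892]
tool_rot: [0.614, 0.789, -0.001, -0.002]
force: [1.0, 0.0, -0.2]
finger_gap: 0.0555
grasp_force: 0.0
```

```bash
python3 - <<'E'
from h import *
to([.5355,.345,.19])
C=cap('top'); I=C[0]
for n,c in(('Y',Y),('B',B)): print([(e[0],b) for a,e,b in cen(I[180:300,140:340],*c,amin=60)])
S=cap('side')[0]; save('s2',cv2.resize(S[190:300,210:330],(720,660))[:600])
E
```

```text
t 7.75 pos [0.5785 0.0212 0.1892] gap 0.0555 F [ 1.   0.  -0.2] dq 0.855
go [324.5  37.8  -0.7] [-0.004 -0.001 -0.   ]
[]
[((26.961883544921875, 59.57391357421875), (20, 53, 16, 14)), ((147.10472106933594, 42.31418228149414), (135, 31, 25, 24))]
```

View pics/s2.png

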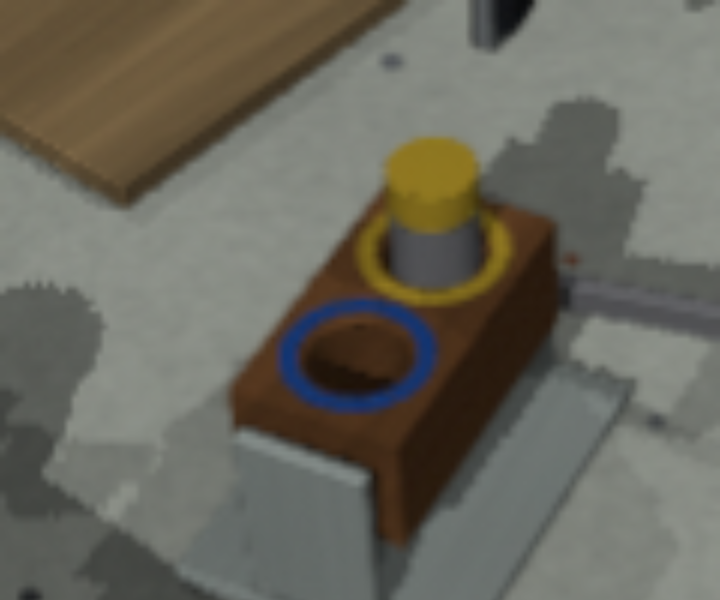

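The yellow tin is seated and upright, with its cap just above the ring. Now the blue tin.

Emit:
drive_tool(series=[[[35,5,0,0,0,0],[70,10,0,0,0,0],[110,15,0,0,0,0],[150,20,0,0,0,0],[190,25,0,0,0,0],[230,30,0,0,0,0],[268,36,0,0,0,0],[295,39,0,0,0,0],[305,39.5,0,0,0,0],[305,39.5,0,0,0,0]]])

```text
time: 8.68
ee_pos: [0.5426, 0.3286, 0.1892]
tool_rot: [0.613, 0.79, -0.0, -0.0]
force: [-0.0, -1.5, 0.6]
finger_gap: 0.0556
grasp_force: 0.0
```

Emit:
drive_tool(series=[[[0,0,0,0,0,0],[0,0,0,0,0,0]]])

```text
time: 8.85
ee_pos: [0.5434, 0.3251, 0.1896]
tool_rot: [0.614, 0.789, -0.001, 0.0]
force: [-0.0, -0.3, -1.2]
finger_gap: 0.0556
grasp_force: 0.0
```

```bash
python3 - <<'E'
from h import *
to([.537,.346,.0465])
im,C=heldoff(-.190+.075,B)
im,K,k1,T=cap('wrist'); save('w4',im)
for a,e,b in cen(im,*B): print(a,e,b,onplane(e[0],.075,(K,k1,T)).round(4))
E
```

```text
t 8.85 pos [0.5434 0.3251 0.1896] gap 0.0556 F [-0.  -0.3 -1.2] dq 0.014
go [ 22.   -1.  143.1] [-0.001  0.001 -0.001]
held cap: centre x 23.5 y -2.1 width 31.8
1526.5 ((320.0018005371094, 202.42733764648438), (42.58574295043945, 45.67808532714844), 4.268401145935059) (298, 180, 44, 46) [0.535  0.3481 0.075 ]
```

View pics/w4.png

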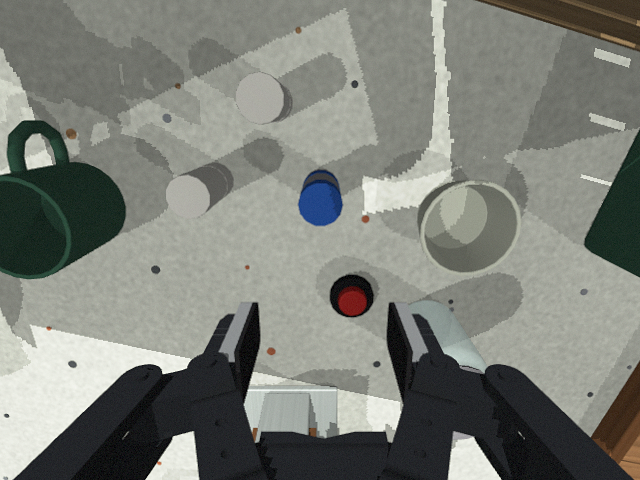

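The blue cap is at (320,202). The white decoys at (187,196) and (262,98) are clear of the fingers. The offset to go is about (22.5, -1.5) mm.

Emit:
drive_tool(series=[[[8,-0.5,20,0,0,0],[16,-1,45,0,0,0],[22.5,-1.5,75,0,0,0],[22.5,-1.5,105,0,0,0],[22.5,-1.5,125,0,0,0],[22.5,-1.5,138,0,0,0],[22.5,-1.5,143,0,0,0],[22.5,-1.5,143,0,0,0],[22.5,-1.5,143,0,0,0]]])

```text
time: 9.7
ee_pos: [0.5373, 0.348, 0.048]
tool_rot: [0.614, 0.789, 0.001, 0.0]
force: [0.7, 0.5, -0.1]
finger_gap: 0.0558
grasp_force: 0.0
```

Emit:
drive_tool(series=[[[0,0,0,0,0,0],[0,0,0,0,0,0],[0,0,0,0,0,0],[0,0,0,0,0,0],[0,0,0,0,0,0],[0,0,0,0,0,0]]], gripper=0, squeeze=40)

```text
time: 10.2
ee_pos: [0.5372, 0.3486, 0.0485]
tool_rot: [0.614, 0.789, 0.001, 0.0]
force: [0.2, -0.1, 6.4]
finger_gap: 0.0309
grasp_force: 39.2
```

```bash
python3 - <<'E'
from h import *
to([.5676,.0754,.176]); to([.5664,.0756,.176])
heldoff(.0275,B)
E
```

```text
t 10.2 pos [0.5372 0.3486 0.0485] gap 0.0309 F [ 0.2 -0.1  6.4] dq 0.001
go [-272.2  -37.4 -127.7] [ 0.002 -0.001 -0.   ]
t 10.2 pos [0.5372 0.3486 0.0485] gap 0.0309 F [ 0.2 -0.1  6.4] dq 0.001
go [-271.7  -38.5 -127.7] [ 0.002 -0.001 -0.   ]
held cap: centre x -0.1999999999999993 y -0.15 width 30.9
```

Emit:
drive_tool(series=[[[0,0,-35,0,0,0],[0,0,-70,0,0,0],[-10,-1,-100,0,0,0],[-40,-6,-112,0,0,0],[-80,-12,-115,0,0,0],[-120,-18,-115,0,0,0],[-160,-24,-115,0,0,0],[-200,-30,-115,0,0,0],[-240,-36,-115,0,0,0],[-265,-38.5,-115,0,0,0]]])

```text
time: 11.08
ee_pos: [0.5639, 0.0784, 0.1626]
tool_rot: [0.615, 0.789, -0.0, 0.0]
force: [-0.6, -0.3, -0.8]
finger_gap: 0.0311
grasp_force: 39.9
```

Emit:
drive_tool(series=[[[-5,0,0,0,0,0],[-7,0,0,0,0,0],[-7,0,0,0,0,0],[-7,0,0,0,0,0]]])

```text
time: 11.42
ee_pos: [0.5658, 0.076, 0.1621]
tool_rot: [0.614, 0.789, 0.0, -0.0]
force: [0.2, 0.4, -0.3]
finger_gap: 0.0307
grasp_force: 39.9
```

```bash
python3 - <<'E'
from h import *
to([.5664,.0753,.108])
E
```

```text
t 11.4167 pos [0.5658 0.076  0.1621] gap 0.0307 F [ 0.2  0.4 -0.3] dq 0.012
go [-0.8  0.4 54.1] [ 0. -0.  0.]
```

Emit:
drive_tool(series=[[[-0.8,0.4,6,0,0,0],[-0.8,0.4,12,0,0,0],[-0.8,0.4,15,0,0,0],[-0.8,0.4,18,0,0,0],[-0.8,0.4,21,0,0,0],[-0.8,0.4,24,0,0,0],[-0.8,0.4,26,0,0,0],[-0.8,0.4,26,0,0,0]]])

```text
time: 12.08
ee_pos: [0.5666, 0.0746, 0.1356]
tool_rot: [0.614, 0.789, 0.0, -0.0]
force: [0.9, 2.3, -1.8]
finger_gap: 0.0311
grasp_force: 39.8
```

Emit:
drive_tool(series=[[[0,0,4,0,0,0],[0,0,8,0,0,0],[0,0,12,0,0,0],[0,0,16,0,0,0],[0,0,20,0,0,0],[0,0,23,0,0,0],[0,0,25,0,0,0],[0,0,26.5,0,0,0],[0,0,27.5,0,0,0],[0,0,28,0,0,0]]])

```text
time: 12.92
ee_pos: [0.5664, 0.0747, 0.1077]
tool_rot: [0.614, 0.789, 0.0, -0.0]
force: [0.8, 5.4, 2.3]
finger_gap: 0.0308
grasp_force: 40.1
```

Emit:
drive_tool(series=[[[0,0,0.4,0,0,0],[0,0,0.8,0,0,0],[0,0,1,0,0,0],[0,0,1,0,0,0]]])

```text
time: 13.25
ee_pos: [0.5664, 0.0747, 0.1072]
tool_rot: [0.614, 0.789, 0.0, -0.0]
force: [-1.6, 5.0, 7.1]
finger_gap: 0.0311
grasp_force: 40.6
```

The tin is on the bottom, so I'll release it, lift, and look at it and the handle.

Emit:
drive_tool(series=[[[0,0,0,0,0,0],[0,0,0,0,0,0],[0,0,0,0,0,0],[0,0,0,0,0,0],[0,0,-20,0,0,0],[0,0,-50,0,0,0],[0,0,-80,0,0,0]]], gripper=0.65)

```text
time: 13.83
ee_pos: [0.5654, 0.0738, 0.1868]
tool_rot: [0.614, 0.789, -0.001, -0.001]
force: [0.6, -0.0, -0.1]
finger_gap: 0.0558
grasp_force: 0.0
```

```bash
python3 - <<'E'
from h import *
to([.4953,-.0987,.16])
S=cap('side')[0]; save('s3',cv2.resize(S[190:300,210:360],(800,587)))
E
```

```text
t 13.8333 pos [0.5654 0.0738 0.1868] gap 0.0558 F [ 0.6 -0.  -0.1] dq 0.729
go [-150.1 -110.3   27.2] [-0.003 -0.    -0.   ]
```

View pics/s3.png

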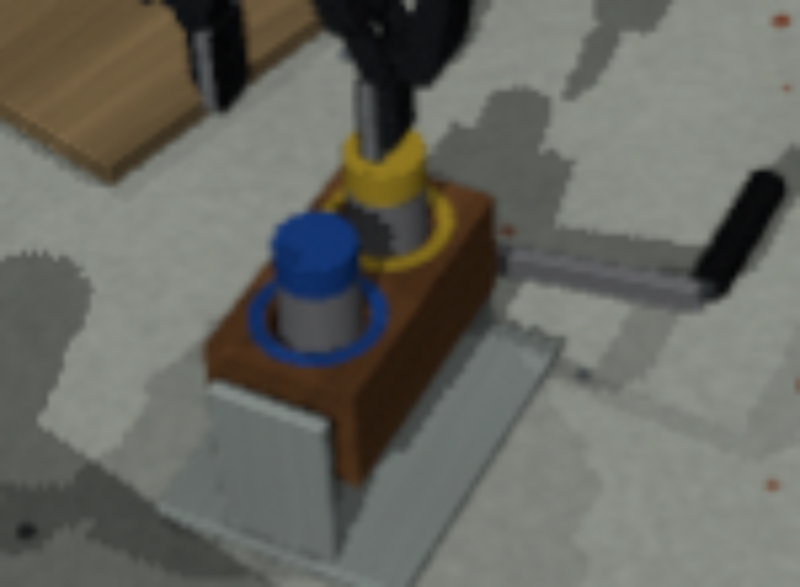

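Both tins are seated and upright with the lever down. Next I'll move above the handle and descend.

Emit:
drive_tool(series=[[[-25,-18,0,0,0,0],[-55,-41,0,0,0,0],[-85,-63,5,0,0,0],[-115,-86,12,0,0,0],[-140,-104,20,0,0,0],[-150,-111,30,0,0,0],[-150,-111,60,0,0,0],[-150,-111,80,0,0,0],[-150,-111,80,0,0,0],[-150,-111,80,0,0,0]]])

```text
time: 14.72
ee_pos: [0.495, -0.0981, 0.1061]
tool_rot: [0.614, 0.789, -0.001, -0.001]
force: [0.7, 0.3, -0.6]
finger_gap: 0.0557
grasp_force: 0.0
```

```bash
python3 - <<'E'
from h import *
to([.4945,-.099,.034])
im=cap('wrist')[0]; save('w5',im)
E
```

```text
t 14.7167 pos [ 0.495  -0.0981  0.1061] gap 0.0557 F [ 0.7  0.3 -0.6] dq 0.031
go [-0.9 -0.5 72.1] [-0.002 -0.001 -0.   ]
```

View pics/w5.png

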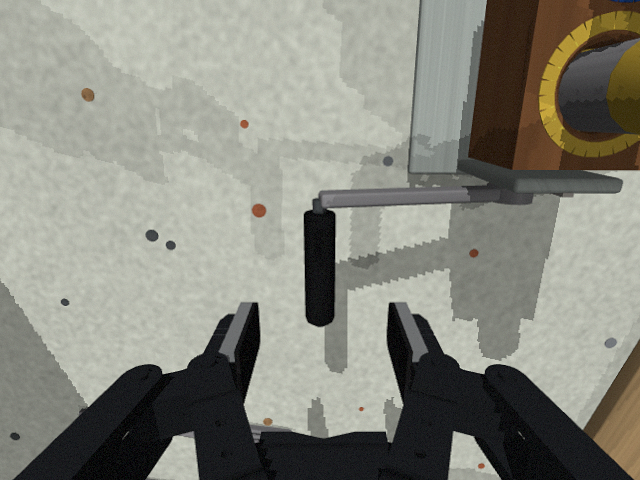

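The bar lies between the fingers, at column 320 and rows 210–326. Descending and closing.

Emit:
drive_tool(series=[[[-1,-0.5,20,0,0,0],[-1,-0.5,45,0,0,0],[-1,-0.5,62,0,0,0],[-1,-0.5,70,0,0,0],[-1,-0.5,72,0,0,0],[-1,-0.5,72,0,0,0],[-1,-0.5,72,0,0,0]]])

```text
time: 15.35
ee_pos: [0.4965, -0.0995, 0.0362]
tool_rot: [0.614, 0.789, 0.0, 0.001]
force: [0.5, -0.2, 0.6]
finger_gap: 0.0556
grasp_force: 0.0
```

Emit:
drive_tool(series=[[[0,0,0,0,0,0],[0,0,0,0,0,0],[0,0,0,0,0,0],[0,0,0,0,0,0],[0,0,0,0,0,0],[0,0,0,0,0,0],[0,0,0,0,0,0]]], gripper=0, squeeze=60)

```text
time: 15.93
ee_pos: [0.4932, -0.1, 0.035]
tool_rot: [0.614, 0.789, -0.001, -0.001]
force: [-7.8, -7.8, 4.1]
finger_gap: 0.0164
grasp_force: 58.4
```

```bash
python3 - <<'E'
from h import *
to([.6034,-.0716,.129])
for q in np.linspace(0,1.4,22)[1:]:
    a=.17+q; print(round(115*(np.cos(.17)-np.cos(a)),1),round(-115*(np.sin(a)-np.sin(.17)),1),end=' | ')
E
```

```text
t 15.9333 pos [ 0.4932 -0.1     0.035 ] gap 0.0164 F [-7.8 -7.8  4.1] dq 0.001
go [  0.5 113.4 -94.5] [-0.004 -0.     0.001]
1.5 -7.5 | 3.6 -14.9 | 6.1 -22.1 | 9.1 -29.2 | 12.6 -36.0 | 16.5 -42.6 | 20.9 -48.9 | 25.6 -54.9 | 30.8 -60.6 | 36.3 -65.9 | 42.2 -70.9 | 48.3 -75.4 | 54.8 -79.5 | 61.5 -83.2 | 68.5 -86.4 | 75.6 -89.2 | 82.9 -91.5 | 90.4 -93.2 | 98.0 -94.5 | 105.6 -95.3 | 113.3 -95.5 |
```

The handle is gripped, and its distance from the pivot (113.4 mm) matches the drawing. Swinging it along the arc.

Emit:
drive_tool(series=[[[0,1,-7.5,0,0,0],[0,2.6,-15,0,0,0],[0,5,-22,0,0,0],[0,8,-29,0,0,0],[0,11.5,-36,0,0,0],[0,15.5,-42.5,0,0,0],[0,20,-49,0,0,0],[0,24.5,-55,0,0,0],[0,29.5,-60.5,0,0,0],[0,35,-66,0,0,0]]])

```text
time: 16.77
ee_pos: [0.5285, -0.0911, 0.1015]
tool_rot: [0.614, 0.789, -0.001, -0.001]
force: [-3.0, -2.5, -2.5]
finger_gap: 0.0158
grasp_force: 58.7
```

```bash
python3 - <<'E'
from h import *
to([.6034,-.0716,.1295]); o=robot.get_obs(); print(o['grasp_force'])
E
```

```text
t 16.7667 pos [ 0.5285 -0.0911  0.1015] gap 0.0158 F [-3.  -2.5 -2.5] dq 0.181
go [  0.5  77.3 -28.2] [-0.002 -0.     0.   ]
58.73735725879669
```

Emit:
drive_tool(series=[[[0,6,-5,0,0,0],[0,12,-9.5,0,0,0],[0,18.5,-13.5,0,0,0],[0,25,-17,0,0,0],[0,32,-20.5,0,0,0],[0,39,-23,0,0,0],[0,46.5,-25.5,0,0,0],[0,54,-27,0,0,0],[0,61.5,-28.5,0,0,0],[0,69,-29.3,0,0,0]]])

```text
time: 17.6
ee_pos: [0.5971, -0.0738, 0.1308]
tool_rot: [0.614, 0.789, 0.0, 0.0]
force: [-3.4, -1.8, 2.0]
finger_gap: 0.0159
grasp_force: 59.1
```

Emit:
drive_tool(series=[[[0,4,-0.2,0,0,0],[0,8,-0.2,0,0,0],[0,8,-0.2,0,0,0],[0,8,-0.2,0,0,0],[0,8,-0.2,0,0,0]]])

```text
time: 18.02
ee_pos: [0.6045, -0.0719, 0.1309]
tool_rot: [0.614, 0.789, 0.0, 0.0]
force: [-2.1, -1.7, 5.6]
finger_gap: 0.0162
grasp_force: 59.5
```

```bash
python3 - <<'E'
from h import *
to([.6034,-.0716,.1295]); o=robot.get_obs(); print(o['grasp_force'])
S=cap('side')[0]; save('s4',cv2.resize(S[170:290,210:360],(750,600)))
E
```

```text
t 18.0167 pos [ 0.6045 -0.0719  0.1309] gap 0.0162 F [-2.1 -1.7  5.6] dq 0.003
go [ 0.6 -1.   1.4] [ 0.001  0.    -0.   ]
59.46383714675903
```

View pics/s4.png

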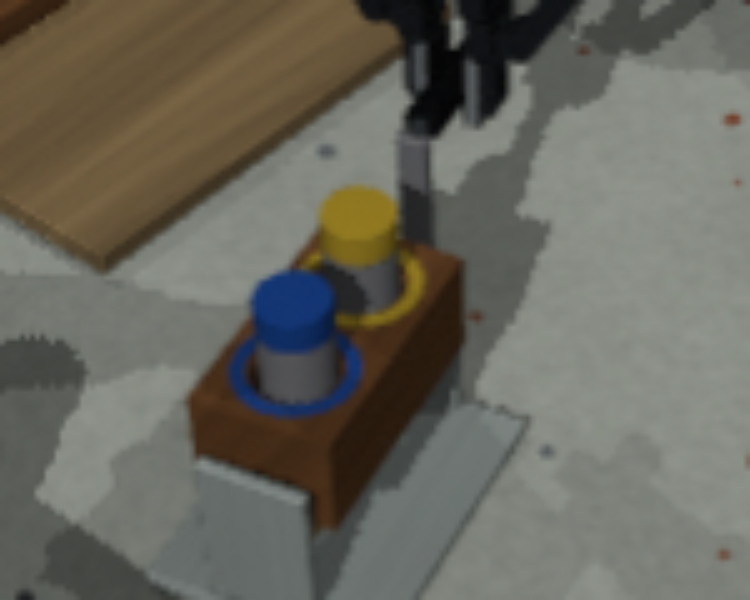

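The side view shows the lever upright with the fingers on the bar, the block raised and both tins seated. The measured travel is 114.8 mm against a nominal 113.3 mm, so it is upright to within about 0.02 rad. I'll hold briefly and hand in.

Emit:
drive_tool(series=[[[0,0,0,0,0,0],[0,0,0,0,0,0],[0,0,0,0,0,0],[0,0,0,0,0,0],[0,0,0,0,0,0],[0,0,0,0,0,0]]])

```text
time: 18.57
ee_pos: [0.6044, -0.072, 0.1309]
tool_rot: [0.614, 0.789, 0.0, 0.0]
force: [-2.5, -1.8, 6.3]
finger_gap: 0.016
grasp_force: 59.4
```

```bash
python3 -c "
from h import *
o=robot.get_obs(); print(o['time'],o['ee_pos'],o['grasp_force'],abs(o['dq']).max()); print(robot.job_done())"
```

```text
18.5667 [ 0.60436206 -0.07202013  0.13085829] 59.44980561733246 0.0014855863216152482
the job is handed in; nothing more can be done
None
```

I seated both tins upright in the wells of their colours, swung the lever to within about 0.02 rad of upright, and handed the job in at 18.6 s with the gripper still holding the handle; no verdict came back.

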